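# Unlock the coppersmith's strongbox and hold up its shackle

### The job

Unlock the coppersmith's strongbox: take the red knob on the black star dial and turn the dial clockwise (seen from above), let the red knob pass the yellow pointer once, go on right round, and stop with the dial clicked in where the red knob meets the pointer for the second time. Then pull the steel U-shackle straight up out of the lid and finish while holding it up in the gripper, upright and still, with both its feet at least 4 cm above the lid. Leave the copper bowl, the copper band and the hammer alone.

Things in the scene. Friction and masses are not known exactly. Their poses are not given: they have to be found in the camera images.
- chest: Green steel strongbox with copper corners, 200 (x) x 300 (y) x 100 (z) mm, fixed to the bench. Origin: centre of its underside; z up; flat lid top at z 100 mm. In its frame: the dial's vertical axis at x 0, y -65 mm; the two 17 mm wide shackle holes, in a brass hasp strap, at x 0, y +15 and +75 mm. The shackle's legs reach 52 mm down into them, with 1.5 mm play.
- dial (a joint): Black star dial with 12 lobes, 92 mm across, top face 20 mm above the lid. Value in rad, growing clockwise from above, -0.2 to 9.6; starts at 0 to 1.57. It clicks and settles every 0.5236 (30 degrees), at whole multiples; up to 0.25 N m turns it over a lobe. The red knob stands at the angle 0.524 - value from the chest's +x axis (counter-clockwise positive), so meets the pointer at 2.094 and 8.378.
- pointer (a point): Tip of the yellow pointer on the lid, at the dial's -y side (x 0, y -107 mm in the chest's frame). It is a spring pawl that clicks into the valleys between the dial's lobes. A gate under the lid, picked up only after nearly a full turn, frees the shackle at 8.378; 0.2 rad too far locks again: then turn back to 0 and start over. While locked the shackle lifts 3 mm and is held fast.
- knob_mid (a point): Point on the red knob's axis at the height to grip it, 42 mm above the lid, 14 mm below its top. The knob is an upright cylinder 13 mm in diameter and 36 mm tall on the dial's top face, 32 mm from the dial's axis. It spins freely on its own axis, so a gripper can hold it and carry it round the circle without turning the wrist.
- shackle: Loose U-shaped shackle of 14 mm round steel bar, 127 mm tall, 74 mm wide, about 0.36 kg. Origin: midway between the undersides of its two feet; z up towards the bow; legs at y -30 and +30 mm. At start parallel to the chest, origin at x 0, y +45, z +48 mm in the chest's frame, the bow's upper edge 75 mm above the lid. Once unlocked it slides out freely.
- shackle_bow (a point): Middle of the bar of the shackle's bow, on its centre line, 120 mm above the shackle's origin (68 mm above the lid at the start). The straight part of the bar is 32 mm long along the shackle's y and 14 mm thick: grip it from above with the fingers closing along the shackle's x.
- shackle_foot (a point): The point midway between the undersides of the shackle's two feet (the same point as its origin); it is 52 mm below the lid top at the start.
- bowl: Copper bowl, 112 mm across and 50 mm tall, beside the strongbox's +y end; leave alone. Origin: centre of its underside.
- band: Copper ring band, 100 mm across and 45 mm tall, beside the strongbox's -y end; leave alone. Origin: centre of its underside.
- hammer: Hammer lying on the bench along the strongbox's far (+x) side, about 0.17 m from its middle; leave alone. Origin: underside, its length along its x axis.

How it is judged (in metres and radians):
On the way, in this order (a step that is already met when the one before it is completed fails the run):
1. the dial has been turned clockwise so far that the red knob is well past the pointer's first meeting and coming round again (value of joint dial above 6.8 rad).
2. the dial stands clicked in with the red knob at the pointer for the second time (8.378 rad, within 0.2), the shackle still down (value of joint dial between 8.178 and 8.578 rad and height (world z) of shackle_foot below 0.06 m), for 0.2 s.
3. the shackle is pulled out of the lid (height (world z) of shackle_foot above 0.102 m and contact force between the fingers and shackle above 1 N).
At the end, for the whole second after the job is handed in: The shackle is held in the fingers, touching nothing of the strongbox, upright (within 0.3 rad) and still (under 0.03 m/s), with its feet 38 mm or more above the lid; the dial is still at its second meeting with the pointer (8.378 rad, within 0.2) (height (world z) of shackle_foot above 0.138 m and angle between shackle's own z axis and vertical below 0.3 rad and contact force between the fingers and shackle above 1 N and contact force between shackle and chest below 0.2 N and linear speed of shackle below 0.03 m/s and value of joint dial between 8.178 and 8.578 rad); the arm keeps its last pose, push and grip.
It fails at once if the bowl is moved by more than 30 mm (distance of bowl from where it was at the start of the episode above 0.03 m).
It fails at once if the band is moved by more than 30 mm (distance of band from where it was at the start of the episode above 0.03 m).
It fails at once if the hammer is moved by more than 30 mm (distance of hammer from where it was at the start of the episode above 0.03 m).
It also fails if it takes over 61 s, if anything falls off the work surface, if the arm or the gripper's body presses on something with over 40 N, if the wrist force passes 120 N, or if a joint passes its speed limit or range.

### The arm

A 6-joint arm with a two-finger parallel gripper is mounted at the origin on the work surface. World frame = base frame: x ahead of the robot, y to its left, z up, the work surface at z = 0. Lengths are in mm, angles in rad, forces in N, time in s.
With the tool pointing down it reaches from about 275 to 1000 mm from the base axis. Payload 8.4 kg.
Tool frame: the origin (TCP) lies midway between the tips of the shut fingers; the grasp point (between the pads) lies 19 mm behind it; z points along the fingers, y is the line along which they close (so a half turn about z gives the same grasp; the last joint's range is limited). The gripper opens to 85 mm and grips with 20 to 120 N. Pads are 22 mm wide; open, the fingers measure 114 mm over their backs; the gripper's body (76 mm by 85 mm) begins 54 mm behind the grasp point. The pads swing forward as they close: fully open they stand 13 mm farther back than shut.
Start: joints at [1.291, 0.353, 1.633, -0, 1.155, -0.002], TCP at [171.399, 601.041, 231.281] pointing down, gripper open.
Joint ranges: [-2.63, 2.63], [-0.92, 2.1], [0.06, 2.66], [-1.3, 4.44], [0, 2.69], [-3.02, 3.02]. Speed limits (rad/s): [2.22, 2.22, 2.79, 3.14, 3.14, 3.14].

### API

Orientations are given as [roll, pitch, yaw] about the fixed x, y, z axes, in that order (R = Rz(yaw) Ry(pitch) Rx(roll)).
In Python, from rig import monitor, imaging, r gives the robot as it stands.
- The arm moves only by the tool drive_tool, never from a script. Its argument "plan" is a list of rows, each an object of numbers: "x", "y", "z": the shift along the tool's x, y, z in units of 50 mm (1.0 is 50 mm); "ax", "ay", "az": the turn, a rotation vector about the tool's x, y, z in units of 6 degrees (1.0 is 6 degrees); "hand": the finger opening in mm, from 0 to 85.4. In form: [{"x": .., "y": .., "z": .., "ax": .., "ay": .., "az": .., "hand": ..}, ...]. A call has 1 to 8 rows; each row is the pose to reach, as a shift and turn from the pose commanded when the call began, along the tool's axes at that moment; what a row does not reach only later rows make up. A row lasts 1/10 s, in which the tool goes at most 50 mm and 8.59 degrees, less where a joint would pass 70% of its speed; a pose out of reach is approached as far as the arm can. A call with a gripper value outside its range is refused whole. The fingers move at their own pace and stop on an object; "grip_force" is the grip in N (left out, the last holds). Time passes only in rows, so rows that repeat a pose let the fingers close. It gives the time, the measured TCP pose, the force, the opening and the grip force at its end, in the units of the state.
- monitor.sense(): the state, without advancing time (a new reading comes with each control period).
- imaging.grab_frame(name): name is "scene" or "top" or "wrist"; returns the picture (480x640x3 uint8, red, green, blue); there is no depth.
- imaging.camera_info(name): a dict with "mtx" (3x3 intrinsics, pixels), "R" (3x3) and "t" (3): a world point X has camera coordinates R X + t. Camera axes: x right, y down, z forward; pixel columns grow to the right and rows downward; lengths in mm; the calibration is good to about 2 mm. A picture is of the moment at which its call begins: read the wrist's pose just before it. camera_info takes no time and is no camera call; for the wrist camera it gives the pose at the moment of the call.
- r.sign_off(): hands the job in; it is judged then, once.
The state is a dict: "clock": time; "qpos": joint angles; "qvel": joint speeds; "joint_efforts": joint torques, N m; "eef_pos": TCP position; "tcp_rot": TCP orientation; "contact_force": force on the tool from outside, world axes, zero at the start; "wrist_torque": the same for the moment, N m; "opening": opening from 0.0 (shut) to 1.0 (fully open); "grasp_force": force on a finger pad.
Only numpy, scipy, OpenCV 4.12 (cv2) and the standard library are available. Lean on these libraries where they do the work, as an engineer would, in place of code of your own. Each camera call takes 0.05 s, during which the arm holds its last target. There are 200 camera calls.

## Working session

There is one attempt and no reset: what is moved stays moved. The work goes in short steps, Python scripts to look and compute and a tool call to move; the robot and the scene stay as the last step left them, time stands still between calls to the robot, and variables do not carry over. Pictures are saved under pics/ and viewed, at most 10 in all, crops included, and the job is handed in when it is done.

Besides the shell and the picture viewer there is one more tool, called after "Emit:" as name([rows], argument=value, ...), one row to a line, values as JSON. drive_tool: Moves the arm, as the interface text tells. Its arguments: {"type":"object","properties":{"plan":{"type":"array","items":{"type":"object","properties":{"x":{"type":"number"},"y":{"type":"number"},"z":{"type":"number"},"ax":{"type":"number"},"ay":{"type":"number"},"az":{"type":"number"},"hand":{"type":"number"}}}},"grip_force":{"type":"number"}},"required":["plan"]}

```bash
mkdir -p pics; python3 - <<'E'
from rig import monitor, imaging, r
import cv2,json
s=monitor.sense();print(s)
for n in ("top","scene"):
    im=imaging.grab_frame(n);cv2.imwrite(f"pics/{n}0.png",im[:,:,::-1])
    print(n,imaging.camera_info(n))
E
```

```text
{'clock': 0.0, 'qpos': array([ 1.29061226e+00,  3.53646598e-01,  1.63417364e+00,  1.38174514e-05,
        1.15517520e+00, -2.42212020e-03]), 'qvel': array([ 2.43564333e-04, -3.08482966e-03,  7.08310278e-04, -2.58533906e-04,
        1.02995273e-04, -7.35395849e-05]), 'joint_efforts': array([ 1.81933028e-03, -6.05247116e+01, -3.42081928e+01,  2.56241601e-04,
        8.98879138e-03,  2.27052851e-06]), 'eef_pos': array([171.25084962, 600.57011518, 230.54573909]), 'tcp_rot': array([-3.14018991e+00, -1.60309331e-05,  2.86382511e+00]), 'contact_force': array([-0.92489135,  0.17383649,  0.71243257]), 'wrist_torque': array([-0.03957362, -0.03078935, -0.00062962]), 'grasp_force': 0.0, 'opening': 0.9983241809568066}
top {'mtx': array([[520.00094338,   0.        , 321.37410014],
       [  0.        , 520.00094338, 241.04087276],
       [  0.        ,   0.        ,   1.        ]]), 'R': array([[ 0.00677928, -0.99997451,  0.0022394 ],
       [-0.98419624, -0.00706857, -0.17694007],
       [ 0.17695139, -0.00100448, -0.98421908]]), 't': array([  29.25446994,  654.73514943, 1185.60555365])}
scene {'mtx': array([[565.10225102,   0.        , 325.01030577],
       [  0.        , 565.10225102, 238.73809671],
       [  0.        ,   0.        ,   1.        ]]), 'R': array([[ 0.58792689,  0.80891138, -0.00208528],
       [ 0.54312973, -0.39666122, -0.74004728],
       [-0.59945982,  0.43396112, -0.67255161]]), 't': array([-410.43969424, -229.57355041, 1670.58708973])}
```

View pics/top0.png

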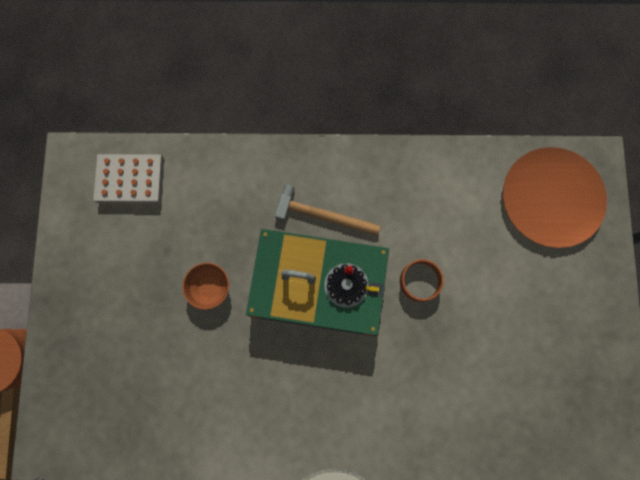

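View pics/scene0.png

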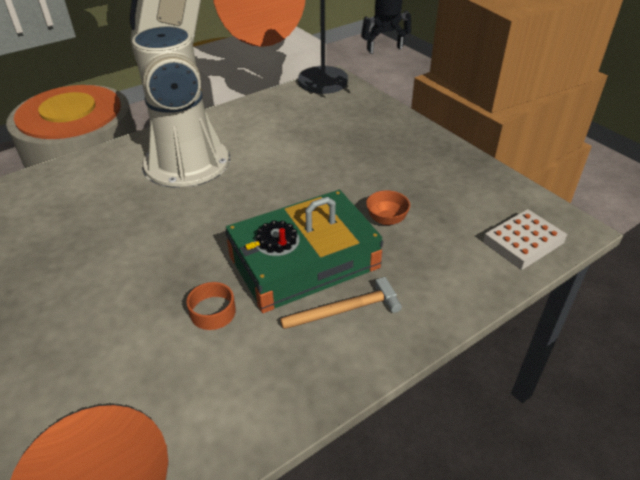

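The top view shows the chest centred near (318,280), red knob (349,270), dial (347,285), pointer (373,289) and shackle bow (299,275). The bowl is at (206,286), the band at (421,280) and the hammer lies on the far side. The scene view agrees, with the knob near (283,236).

```bash
cat > h.py <<'E'
import numpy as np, cv2
def ray(info,uv):
    R,t=np.array(info['R']),np.array(info['t'])
    return -R.T@t, R.T@np.linalg.solve(info['mtx'],[uv[0],uv[1],1.])
def onplane(info,uv,z):
    c,d=ray(info,uv); return c+d*(z-c[2])/d[2]
def cross(a,b):
    (c1,d1),(c2,d2)=a,b
    A=np.stack([d1,-d2],1); s=np.linalg.lstsq(A,c2-c1,rcond=None)[0]
    p,q=c1+s[0]*d1,c2+s[1]*d2
    return (p+q)/2,np.linalg.norm(p-q)
def mask(im,lo,hi):
    return cv2.inRange(cv2.cvtColor(im,cv2.COLOR_RGB2HSV),lo,hi)
def big(m):
    n,l,s,c=cv2.connectedComponentsWithStats(m)
    i=1+np.argmax(s[1:,4]); return (l==i).astype(np.uint8)*255,c[i],s[i]
E
python3 - <<'E'
from rig import imaging
from h import *
T=cv2.imread('pics/top0.png')[:,:,::-1].copy();S=cv2.imread('pics/scene0.png')[:,:,::-1].copy()
it,is_=imaging.camera_info('top'),imaging.camera_info('scene')
def red(im,x,y,w=25):
    m=mask(im,(0,200,90),(4,255,255))|mask(im,(174,200,90),(180,255,255))
    z=np.zeros_like(m);z[y-w:y+w,x-w:x+w]=m[y-w:y+w,x-w:x+w];return big(z)
_,a,sa=red(T,349,270);_,b,sb=red(S,283,236)
print(a,sa,b,sb,cross(ray(it,a),ray(is_,b)),onplane(it,a,142))
m=mask(T,(18,60,60),(95,255,255));z=np.zeros_like(m);z[220:345,235:400]=m[220:345,235:400]
z=cv2.morphologyEx(z,cv2.MORPH_CLOSE,np.ones((9,9)));g,_,s=big(z);print(s)
g=cv2.morphologyEx(g,cv2.MORPH_OPEN,np.ones((15,15)))
h=max(cv2.findContours(g,0,2)[0],key=cv2.contourArea)
P=np.array([onplane(it,p[0],100)[:2] for p in h],np.float32)
print(cv2.minAreaRect(P))
y=mask(T,(20,120,120),(32,255,255));z=np.zeros_like(y);z[280:298,365:390]=y[280:298,365:390]
_,c,s=big(z);print('pointer',onplane(it,c,108),s, onplane(it,(s[0],c[1]),108))
cv2.imwrite('pics/crop.png',cv2.resize(T[220:345,235:400,::-1],None,fx=4,fy=4,interpolation=2))
E
```

```text
[348.68181818 268.63636364] [346 267   6   5  22] [282.1        236.42222222] [279 228   7  17  90] (array([578.70474029, -27.25687081, 135.88866809]), np.float64(0.2771219645769102)) [578.0034532  -26.80467463 142.        ]
[ 246  229  143  106 9815]
((555.2286376953125, 41.412132263183594), (300.0039367675781, 201.7903594970703), 82.1327133178711)
pointer [538.38436419 -82.86065489 108.        ] [367 286  12   5  44] [538.29409342 -69.92071885 108.        ]
```

View pics/crop.png

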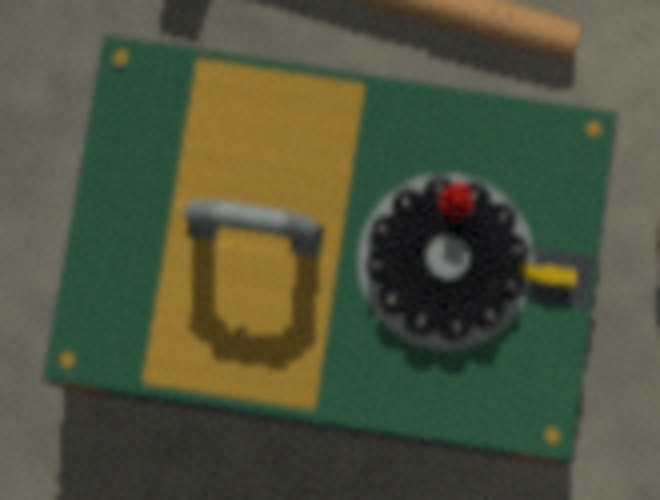

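Chest centre is about (555,41), yaw -7.9°. The dial axis is at about (546,-23) and the knob at (578,-27), which puts the dial at 0.52 rad. It needs 450° clockwise. I'm moving above the knob with tool x along chest y and tool y along chest x.

Emit:
drive_tool([
  {"x": -11.27,"y": -9.84,"az": 13.66},
  {"x": -11.27,"y": -9.84,"az": 13.66},
  {"x": -11.27,"y": -9.84,"az": 13.66},
  {"x": -11.27,"y": -9.84,"az": 13.66},
  {"x": -11.27,"y": -9.84,"az": 13.66},
  {"x": -11.27,"y": -9.84,"az": 13.66},
  {"x": -11.27,"y": -9.84,"az": 13.66},
  {"x": -11.27,"y": -9.84,"az": 13.66},
])

```text
invalid input
```

Emit:
drive_tool([
  {"x": -11.27,"y": -9.84,"z": 0,"ax": 0,"ay": 0,"az": 13.66,"hand": 60},
  {"x": -11.27,"y": -9.84,"z": 0,"ax": 0,"ay": 0,"az": 13.66,"hand": 60},
  {"x": -11.27,"y": -9.84,"z": 0,"ax": 0,"ay": 0,"az": 13.66,"hand": 60},
  {"x": -11.27,"y": -9.84,"z": 0,"ax": 0,"ay": 0,"az": 13.66,"hand": 60},
  {"x": -11.27,"y": -9.84,"z": 0,"ax": 0,"ay": 0,"az": 13.66,"hand": 60},
  {"x": -11.27,"y": -9.84,"z": 0,"ax": 0,"ay": 0,"az": 13.66,"hand": 60},
  {"x": -11.27,"y": -9.84,"z": 0,"ax": 0,"ay": 0,"az": 13.66,"hand": 60},
  {"x": -11.27,"y": -9.84,"z": 0,"ax": 0,"ay": 0,"az": 13.66,"hand": 60},
])

```text
clock: 0.9
eef_pos: [389.6, 263.6, 231.3]
tcp_rot: [3.142, -0.0, 1.658]
contact_force: [1.4, 0.6, 0.6]
opening: 0.695
grasp_force: 0.0
```

Emit:
drive_tool([
  {"x": -6.12,"y": 3.26,"z": 0,"ax": 0,"ay": 0,"az": 2.14,"hand": 40},
  {"x": -6.12,"y": 3.26,"z": 0,"ax": 0,"ay": 0,"az": 2.14,"hand": 40},
  {"x": -6.12,"y": 3.26,"z": 0,"ax": 0,"ay": 0,"az": 2.14,"hand": 40},
  {"x": -6.12,"y": 3.26,"z": 0,"ax": 0,"ay": 0,"az": 2.14,"hand": 40},
  {"x": -6.12,"y": 3.26,"z": 0,"ax": 0,"ay": 0,"az": 2.14,"hand": 40},
  {"x": -6.12,"y": 3.26,"z": 0,"ax": 0,"ay": 0,"az": 2.14,"hand": 40},
  {"x": -6.12,"y": 3.26,"z": 0,"ax": 0,"ay": 0,"az": 2.14,"hand": 40},
  {"x": -6.12,"y": 3.26,"z": 0,"ax": 0,"ay": 0,"az": 2.14,"hand": 40},
])

```text
clock: 1.7
eef_pos: [582.2, -28.6, 230.9]
tcp_rot: [3.14, 0.001, 1.436]
contact_force: [0.2, 0.2, -0.5]
opening: 0.465
grasp_force: 0.0
```

```bash
python3 - <<'E'
from rig import monitor, imaging
from h import *
s=monitor.sense();print(s['clock'],s['eef_pos'],s['tcp_rot'],s['contact_force'],s['opening'])
i=imaging.camera_info('wrist');im=imaging.grab_frame('wrist');cv2.imwrite('pics/w1.png',im[:,:,::-1])
m=mask(im,(0,190,60),(5,255,255))|mask(im,(174,190,60),(180,255,255))
_,c,st=big(m);print(c,st,onplane(i,c,150),-i['R'].T@i['t'])
E
```

```text
1.7 [582.24492868 -28.59197626 230.94376568] [3.14005941e+00 1.24865568e-03 1.43591461e+00] [ 0.16373546  0.18055807 -0.53557694] 0.4646753276925261
[310.99863201 247.57045144] [298 225  26  44 731] [579.63944713 -23.41477207 150.        ] [592.61756822  54.45829892 373.53164643]
```

View pics/w1.png

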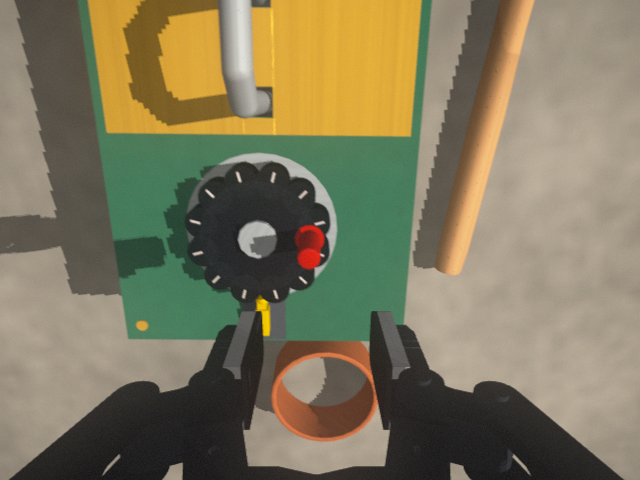

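The wrist view shows the knob upright, top at about (309,257) and base near (313,233). The hub is at (257,238), the pointer tip at (262,300), and the shackle is at the top of the frame. One refinement from these pixels.

```bash
python3 - <<'E'
from rig import monitor, imaging
from h import *
i=imaging.camera_info('wrist');im=cv2.imread('pics/w1.png')[:,:,::-1].copy()
k=onplane(i,(309,257),156);h=onplane(i,(257,239),120);p=onplane(i,(262,299),110)
print(k,onplane(i,(311,247.6),138),h,p,np.linalg.norm((k-h)[:2]))
q=[np.array([578.4,-27]),(k+onplane(i,(311,247.6),138))[:2]/2]
E
```

```text
[576.33253782 -24.19417348 156.        ] [577.06653512 -25.24057417 138.        ] [543.4626154  -21.40616938 120.        ] [537.34434367 -67.19597007 110.        ] 32.98794880579412
```

Emit:
drive_tool([
  {"x": 0.03,"y": -0.11,"z": 0.3,"ax": 0,"ay": 0,"az": 0,"hand": 32},
  {"x": 0.03,"y": -0.11,"z": 0.7,"ax": 0,"ay": 0,"az": 0,"hand": 32},
  {"x": 0.03,"y": -0.11,"z": 1.1,"ax": 0,"ay": 0,"az": 0,"hand": 32},
  {"x": 0.03,"y": -0.11,"z": 1.5,"ax": 0,"ay": 0,"az": 0,"hand": 32},
  {"x": 0.03,"y": -0.11,"z": 1.8,"ax": 0,"ay": 0,"az": 0,"hand": 32},
  {"x": 0.03,"y": -0.11,"z": 2.0,"ax": 0,"ay": 0,"az": 0,"hand": 32},
  {"x": 0.03,"y": -0.11,"z": 2.12,"ax": 0,"ay": 0,"az": 0,"hand": 32},
  {"x": 0.03,"y": -0.11,"z": 2.12,"ax": 0,"ay": 0,"az": 0,"hand": 32},
])

```text
clock: 2.55
eef_pos: [573.9, -21.4, 124.8]
tcp_rot: [-3.14, 0.0, 1.44]
contact_force: [-0.7, 0.0, 0.1]
opening: 0.373
grasp_force: 0.0
```

```bash
python3 - <<'E'
from rig import monitor, imaging
from h import *
s=monitor.sense();print(s['clock'],s['eef_pos'],s['tcp_rot'],s['contact_force'],s['opening'])
im=imaging.grab_frame('wrist');cv2.imwrite('pics/w2.png',im[:,:,::-1])
E
```

```text
2.55 [573.89882939 -21.4296573  124.80885859] [-3.14043568e+00  2.82477657e-05  1.44021318e+00] [-0.66116941  0.00699798  0.10604153] 0.3725392270817154
```

View pics/w2.png

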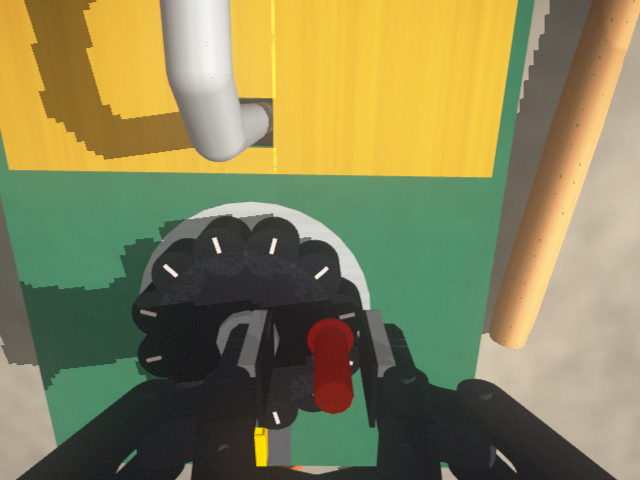

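The knob stands between the pads, nearer the right one, consistent with the measured 5 mm shortfall. Correcting and closing.

Emit:
drive_tool([
  {"x": -0.09,"y": 0.07,"z": 0.02,"ax": 0,"ay": 0,"az": 0,"hand": 32},
  {"x": -0.09,"y": 0.07,"z": 0.02,"ax": 0,"ay": 0,"az": 0,"hand": 32},
  {"x": -0.09,"y": 0.07,"z": 0.02,"ax": 0,"ay": 0,"az": 0,"hand": 5},
  {"x": -0.09,"y": 0.07,"z": 0.02,"ax": 0,"ay": 0,"az": 0,"hand": 5},
  {"x": -0.09,"y": 0.07,"z": 0.02,"ax": 0,"ay": 0,"az": 0,"hand": 5},
  {"x": -0.09,"y": 0.07,"z": 0.02,"ax": 0,"ay": 0,"az": 0,"hand": 5},
  {"x": -0.09,"y": 0.07,"z": 0.02,"ax": 0,"ay": 0,"az": 0,"hand": 5},
  {"x": -0.09,"y": 0.07,"z": 0.02,"ax": 0,"ay": 0,"az": 0,"hand": 5},
], grip_force=40)

```text
clock: 3.4
eef_pos: [578.6, -27.1, 124.9]
tcp_rot: [3.139, 0.0, 1.44]
contact_force: [5.4, -2.3, 1.1]
opening: 0.136
grasp_force: 39.4
```

Emit:
drive_tool([
  {"x": -0.166,"y": 0.0,"z": 0,"ax": 0,"ay": 0,"az": 0,"hand": 5},
  {"x": -0.32,"y": -0.06,"z": 0,"ax": 0,"ay": 0,"az": 0,"hand": 5},
  {"x": -0.453,"y": -0.16,"z": 0,"ax": 0,"ay": 0,"az": 0,"hand": 5},
  {"x": -0.554,"y": -0.29,"z": 0,"ax": 0,"ay": 0,"az": 0,"hand": 5},
  {"x": -0.618,"y": -0.444,"z": 0,"ax": 0,"ay": 0,"az": 0,"hand": 5},
  {"x": -0.64,"y": -0.61,"z": 0,"ax": 0,"ay": 0,"az": 0,"hand": 5},
  {"x": -0.64,"y": -0.61,"z": 0,"ax": 0,"ay": 0,"az": 0,"hand": 5},
  {"x": -0.64,"y": -0.61,"z": 0,"ax": 0,"ay": 0,"az": 0,"hand": 5},
])

```text
clock: 4.2
eef_pos: [542.4, -54.4, 124.7]
tcp_rot: [-3.141, -0.0, 1.44]
contact_force: [-0.8, 2.8, 7.4]
opening: 0.136
grasp_force: 40.1
```

Emit:
drive_tool([
  {"x": 0.022,"y": -0.166,"z": -0.02,"ax": 0,"ay": 0,"az": 0,"hand": 5},
  {"x": 0.086,"y": -0.32,"z": -0.02,"ax": 0,"ay": 0,"az": 0,"hand": 5},
  {"x": 0.187,"y": -0.453,"z": -0.02,"ax": 0,"ay": 0,"az": 0,"hand": 5},
  {"x": 0.32,"y": -0.554,"z": -0.02,"ax": 0,"ay": 0,"az": 0,"hand": 5},
  {"x": 0.474,"y": -0.618,"z": -0.02,"ax": 0,"ay": 0,"az": 0,"hand": 5},
  {"x": 0.64,"y": -0.64,"z": -0.02,"ax": 0,"ay": 0,"az": 0,"hand": 5},
  {"x": 0.806,"y": -0.618,"z": -0.02,"ax": 0,"ay": 0,"az": 0,"hand": 5},
  {"x": 0.96,"y": -0.554,"z": -0.02,"ax": 0,"ay": 0,"az": 0,"hand": 5},
])

```text
clock: 5.0
eef_pos: [521.2, -3.4, 125.0]
tcp_rot: [-3.141, 0.001, 1.44]
contact_force: [6.2, -1.7, -5.9]
opening: 0.135
grasp_force: 39.9
```

Emit:
drive_tool([
  {"x": 0.133,"y": 0.101,"z": 0,"ax": 0,"ay": 0,"az": 0,"hand": 5},
  {"x": 0.234,"y": 0.234,"z": 0,"ax": 0,"ay": 0,"az": 0,"hand": 5},
  {"x": 0.298,"y": 0.388,"z": 0,"ax": 0,"ay": 0,"az": 0,"hand": 5},
  {"x": 0.32,"y": 0.554,"z": 0,"ax": 0,"ay": 0,"az": 0,"hand": 5},
  {"x": 0.298,"y": 0.72,"z": 0,"ax": 0,"ay": 0,"az": 0,"hand": 5},
  {"x": 0.234,"y": 0.874,"z": 0,"ax": 0,"ay": 0,"az": 0,"hand": 5},
  {"x": 0.133,"y": 1.007,"z": 0,"ax": 0,"ay": 0,"az": 0,"hand": 5},
  {"x": 0.0,"y": 1.108,"z": 0,"ax": 0,"ay": 0,"az": 0,"hand": 5},
])

```text
clock: 5.8
eef_pos: [576.6, -10.3, 124.9]
tcp_rot: [-3.14, -0.001, 1.44]
contact_force: [-1.9, -0.8, -1.1]
opening: 0.135
grasp_force: 40.6
```

Emit:
drive_tool([
  {"x": -0.154,"y": 0.064,"z": 0,"ax": 0,"ay": 0,"az": 0,"hand": 5},
  {"x": -0.32,"y": 0.086,"z": 0,"ax": 0,"ay": 0,"az": 0,"hand": 5},
  {"x": -0.486,"y": 0.064,"z": 0,"ax": 0,"ay": 0,"az": 0,"hand": 5},
  {"x": -0.64,"y": 0.0,"z": 0,"ax": 0,"ay": 0,"az": 0,"hand": 5},
  {"x": -0.773,"y": -0.101,"z": 0,"ax": 0,"ay": 0,"az": 0,"hand": 5},
  {"x": -0.874,"y": -0.234,"z": 0,"ax": 0,"ay": 0,"az": 0,"hand": 5},
  {"x": -0.92,"y": -0.33,"z": 0,"ax": 0,"ay": 0,"az": 0,"hand": 5},
  {"x": -0.92,"y": -0.33,"z": 0,"ax": 0,"ay": 0,"az": 0,"hand": 5},
])

```text
clock: 6.6
eef_pos: [554.3, -53.9, 125.0]
tcp_rot: [3.141, -0.001, 1.439]
contact_force: [1.4, 5.9, -6.4]
opening: 0.139
grasp_force: 40.2
```

Emit:
drive_tool([
  {"x": -0.025,"y": -0.08,"z": 0,"ax": 0,"ay": 0,"az": 0,"hand": 5},
  {"x": -0.035,"y": -0.16,"z": 0,"ax": 0,"ay": 0,"az": 0,"hand": 5},
  {"x": -0.035,"y": -0.235,"z": 0,"ax": 0,"ay": 0,"az": 0,"hand": 5},
  {"x": -0.035,"y": -0.235,"z": 0,"ax": 0,"ay": 0,"az": 0,"hand": 5},
  {"x": -0.035,"y": -0.235,"z": 0,"ax": 0,"ay": 0,"az": 0,"hand": 5},
  {"x": -0.035,"y": -0.235,"z": 0,"ax": 0,"ay": 0,"az": 0,"hand": 5},
  {"x": -0.035,"y": -0.235,"z": 0,"ax": 0,"ay": 0,"az": 0,"hand": 5},
])

```text
clock: 7.3
eef_pos: [542.3, -54.3, 125.0]
tcp_rot: [-3.141, 0.0, 1.44]
contact_force: [0.4, 3.3, -8.5]
opening: 0.135
grasp_force: 39.9
```

Emit:
drive_tool([
  {"x": 0,"y": 0,"z": 0,"ax": 0,"ay": 0,"az": 0,"hand": 30},
  {"x": 0,"y": 0,"z": 0,"ax": 0,"ay": 0,"az": 0,"hand": 30},
  {"x": 0,"y": 0,"z": 0,"ax": 0,"ay": 0,"az": 0,"hand": 30},
  {"x": 0,"y": 0,"z": 0,"ax": 0,"ay": 0,"az": 0,"hand": 30},
  {"x": 0,"y": 0,"z": -0.4,"ax": 0,"ay": 0,"az": 0,"hand": 30},
  {"x": 0,"y": 0,"z": -0.9,"ax": 0,"ay": 0,"az": 0,"hand": 30},
  {"x": 0,"y": 0,"z": -1.5,"ax": 0,"ay": 0,"az": 0,"hand": 40},
  {"x": 0,"y": 0,"z": -2.1,"ax": 0,"ay": 0,"az": 0,"hand": 40},
])

```text
clock: 8.1
eef_pos: [542.2, -54.3, 231.4]
tcp_rot: [-3.141, 0.0, 1.44]
contact_force: [0.3, 0.0, 1.1]
opening: 0.467
grasp_force: 0.0
```

```bash
python3 - <<'E'
from rig import monitor, imaging
from h import *
s=monitor.sense();print(s['clock'],s['eef_pos'],s['tcp_rot'],s['contact_force'],s['opening'])
im=imaging.grab_frame('wrist');cv2.imwrite('pics/w3.png',im[:,:,::-1])
E
```

```text
8.1 [542.20774624 -54.34646588 231.42781384] [-3.14137652e+00  2.26375953e-04  1.43975882e+00] [0.277832   0.02617959 1.07264333] 0.466976364638913
```

View pics/w3.png

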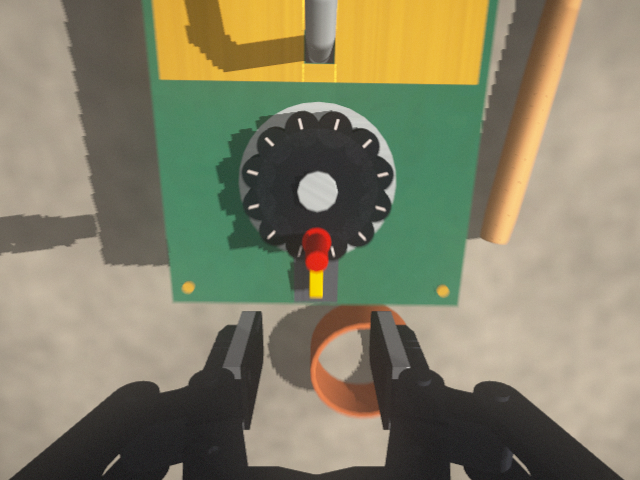

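The knob sits exactly at the pointer (316,270) and the dial is settled. Moving over the bow, 142 mm along tool x.

Emit:
drive_tool([
  {"x": 0.7,"y": 0.02,"z": 0,"ax": 0,"ay": 0,"az": 0,"hand": 45},
  {"x": 1.4,"y": 0.02,"z": 0,"ax": 0,"ay": 0,"az": 0,"hand": 45},
  {"x": 2.1,"y": 0.02,"z": 0,"ax": 0,"ay": 0,"az": 0,"hand": 45},
  {"x": 2.6,"y": 0.02,"z": 0,"ax": 0,"ay": 0,"az": 0,"hand": 45},
  {"x": 2.84,"y": 0.02,"z": 0,"ax": 0,"ay": 0,"az": 0,"hand": 45},
  {"x": 2.84,"y": 0.02,"z": 0,"ax": 0,"ay": 0,"az": 0,"hand": 45},
  {"x": 2.84,"y": 0.02,"z": 0.4,"ax": 0,"ay": 0,"az": 0,"hand": 45},
  {"x": 2.84,"y": 0.02,"z": 0.4,"ax": 0,"ay": 0,"az": 0,"hand": 45},
])

```text
clock: 8.95
eef_pos: [560.4, 85.0, 208.3]
tcp_rot: [-3.138, 0.002, 1.439]
contact_force: [-0.6, -0.8, -1.0]
opening: 0.527
grasp_force: 0.0
```

```bash
python3 - <<'E'
from rig import monitor, imaging
from h import *
s=monitor.sense();print(s['clock'],s['eef_pos'],s['tcp_rot'],s['contact_force'],s['opening'])
im=imaging.grab_frame('wrist');cv2.imwrite('pics/w4.png',im[:,:,::-1])
E
```

```text
8.95 [560.43595284  85.02973485 208.33285818] [-3.13813143e+00  1.50045424e-03  1.43921302e+00] [-0.61109453 -0.80214397 -1.00202122] 0.5274642832964477
```

View pics/w4.png

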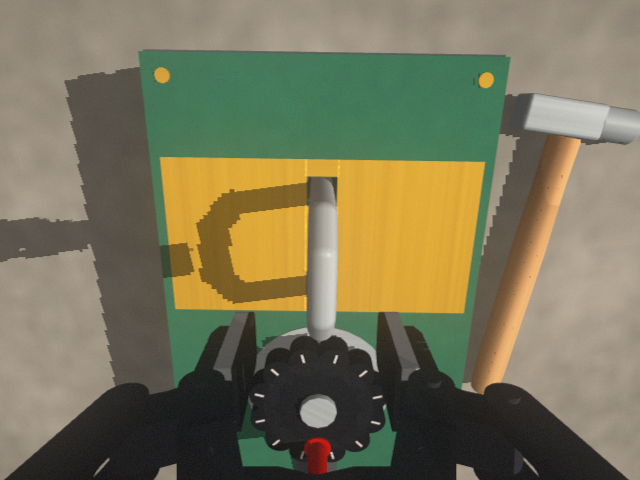

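The bow (column 322) lies between the pads (centre 317). Going down 58 mm with a small correction and closing.

Emit:
drive_tool([
  {"x": 0.03,"y": 0.03,"z": 0.4,"ax": 0,"ay": 0,"az": 0,"hand": 45},
  {"x": 0.03,"y": 0.03,"z": 0.8,"ax": 0,"ay": 0,"az": 0,"hand": 45},
  {"x": 0.03,"y": 0.03,"z": 1.16,"ax": 0,"ay": 0,"az": 0,"hand": 45},
  {"x": 0.03,"y": 0.03,"z": 1.16,"ax": 0,"ay": 0,"az": 0,"hand": 45},
  {"x": 0.03,"y": 0.03,"z": 1.16,"ax": 0,"ay": 0,"az": 0,"hand": 5},
  {"x": 0.03,"y": 0.03,"z": 1.16,"ax": 0,"ay": 0,"az": 0,"hand": 5},
  {"x": 0.03,"y": 0.03,"z": 1.16,"ax": 0,"ay": 0,"az": 0,"hand": 5},
  {"x": 0.03,"y": 0.03,"z": 1.16,"ax": 0,"ay": 0,"az": 0,"hand": 5},
], grip_force=70)

```text
clock: 9.8
eef_pos: [564.7, 87.6, 153.8]
tcp_rot: [3.139, -0.0, 1.44]
contact_force: [-0.6, -1.6, 6.4]
opening: 0.136
grasp_force: 68.4
```

Emit:
drive_tool([
  {"x": 0,"y": 0,"z": 0,"ax": 0,"ay": 0,"az": 0,"hand": 5},
  {"x": 0,"y": 0,"z": 0,"ax": 0,"ay": 0,"az": 0,"hand": 5},
  {"x": 0,"y": 0,"z": 0,"ax": 0,"ay": 0,"az": 0,"hand": 5},
])

```text
clock: 10.1
eef_pos: [564.6, 87.6, 153.8]
tcp_rot: [3.139, -0.0, 1.44]
contact_force: [-0.8, -1.2, 7.7]
opening: 0.137
grasp_force: 68.4
```

Emit:
drive_tool([
  {"x": 0,"y": 0,"z": -0.05,"ax": 0,"ay": 0,"az": 0,"hand": 5},
  {"x": 0,"y": 0,"z": -0.12,"ax": 0,"ay": 0,"az": 0,"hand": 5},
  {"x": 0,"y": 0,"z": -0.2,"ax": 0,"ay": 0,"az": 0,"hand": 5},
  {"x": 0,"y": 0,"z": -0.3,"ax": 0,"ay": 0,"az": 0,"hand": 5},
  {"x": 0,"y": 0,"z": -0.3,"ax": 0,"ay": 0,"az": 0,"hand": 5},
])

```text
clock: 10.6
eef_pos: [564.0, 87.8, 168.0]
tcp_rot: [3.141, -0.0, 1.44]
contact_force: [0.2, 0.7, -5.2]
opening: 0.133
grasp_force: 68.3
```

It rises freely, carrying about its own weight. Lifting on.

Emit:
drive_tool([
  {"x": 0,"y": 0,"z": -0.15,"ax": 0,"ay": 0,"az": 0,"hand": 5},
  {"x": 0,"y": 0,"z": -0.35,"ax": 0,"ay": 0,"az": 0,"hand": 5},
  {"x": 0,"y": 0,"z": -0.6,"ax": 0,"ay": 0,"az": 0,"hand": 5},
  {"x": 0,"y": 0,"z": -0.9,"ax": 0,"ay": 0,"az": 0,"hand": 5},
  {"x": 0,"y": 0,"z": -1.2,"ax": 0,"ay": 0,"az": 0,"hand": 5},
  {"x": 0,"y": 0,"z": -1.5,"ax": 0,"ay": 0,"az": 0,"hand": 5},
  {"x": 0,"y": 0,"z": -1.8,"ax": 0,"ay": 0,"az": 0,"hand": 5},
  {"x": 0,"y": 0,"z": -2.05,"ax": 0,"ay": 0,"az": 0,"hand": 5},
])

```text
clock: 11.4
eef_pos: [563.9, 87.7, 271.7]
tcp_rot: [3.14, -0.0, 1.44]
contact_force: [-0.0, -0.6, -4.3]
opening: 0.132
grasp_force: 68.4
```

Emit:
drive_tool([
  {"x": 0,"y": 0,"z": 0,"ax": 0,"ay": 0,"az": 0,"hand": 5},
  {"x": 0,"y": 0,"z": 0,"ax": 0,"ay": 0,"az": 0,"hand": 5},
  {"x": 0,"y": 0,"z": 0,"ax": 0,"ay": 0,"az": 0,"hand": 5},
  {"x": 0,"y": 0,"z": 0,"ax": 0,"ay": 0,"az": 0,"hand": 5},
  {"x": 0,"y": 0,"z": 0,"ax": 0,"ay": 0,"az": 0,"hand": 5},
  {"x": 0,"y": 0,"z": 0,"ax": 0,"ay": 0,"az": 0,"hand": 5},
])

```text
clock: 12.0
eef_pos: [563.5, 87.7, 269.4]
tcp_rot: [-3.141, 0.0, 1.44]
contact_force: [-0.2, 0.5, -5.5]
opening: 0.134
grasp_force: 68.5
```

```bash
python3 - <<'E'
from rig import monitor, imaging
from h import *
s=monitor.sense();print(s['clock'],s['eef_pos'],s['tcp_rot'],s['contact_force'],s['grasp_force'])
a=imaging.grab_frame('scene')[130:330,180:450,::-1]
cv2.imwrite('pics/s5.png',cv2.resize(a,None,fx=2.9,fy=2.9))
E
```

```text
12.0 [563.49792228  87.66990072 269.38420118] [-3.14093081e+00  1.88428681e-04  1.43973539e+00] [-0.15897538  0.51543601 -5.4600447 ] 68.52870055125095
```

View pics/s5.png

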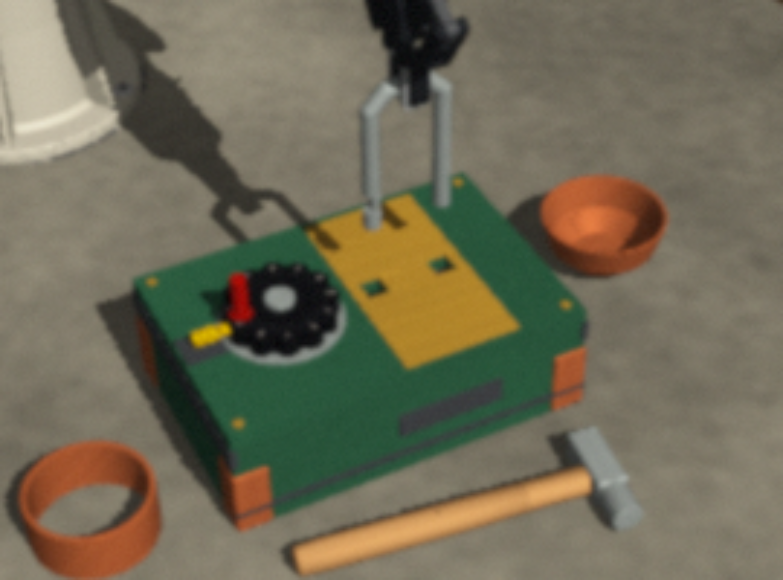

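The shackle hangs upright, clear of both holes with its feet about 60 mm above the lid. The dial is at the pointer and the other items are untouched.

```bash
python3 -c "
from rig import r
print(r.sign_off())"
```

```text
the job is handed in; nothing more can be done
None
```

I turned the dial 450° clockwise to the red knob's second meeting with the pointer and pulled the shackle out. The job was handed in at about 12 s with the shackle held upright and still, its feet about 60 mm above the lid, and the bowl, band and hammer not touched; no verdict was shown.

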